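# Zero the drill stage's readout

### The arm

A 6-joint arm with a two-finger parallel gripper is mounted at the origin on the work surface. World frame = base frame: x ahead of the robot, y to its left, z up, the work surface at z = 0. Lengths are in m, angles in rad, forces in N, time in s.
With the tool pointing down it reaches from about 0.375 to 0.825 m from the base axis. Payload 5.5 kg.
Tool frame: the origin (TCP) lies midway between the tips of the shut fingers; the grasp point (between the pads) lies 19 mm behind it; z points along the fingers, y is the line along which they close (so a half turn about z gives the same grasp; the last joint's range is limited). The gripper opens to 85 mm and grips with 20 to 120 N. Pads are 22 mm wide; open, the fingers measure 114 mm over their backs; the gripper's body (76 mm by 85 mm) begins 54 mm behind the grasp point. The pads swing forward as they close: fully open they stand 13 mm farther back than shut.
Start: joints at [-1.108, 0.314, -0.047, 1.21, 0, 1.571], TCP at [0.268, -0.537, 0.231] pointing down, gripper open.
Joint ranges: [-2.67, 2.67], [-0.69, 1.73], [-1.03, 1.25], [-2.08, 2.16], [-1.42, 1.45], [-3.14, 3.14]. Speed limits (rad/s): [2.39, 2.39, 3.01, 3.14, 3.14, 3.14].

### API

Orientations are given as a unit quaternion [x, y, z, w].
In Python, from bench import state, capture, sign_off gives the robot as it stands.
- The arm moves only by the shell command python3 -m handwheel 'ROWS'. ROWS is JSON, one flat list of numbers, 5 for each row, row after row: the shift along the tool's x, y, z in mm, then the turn about the tool's z in rad, then the opening, from 0 (shut) to 1 (fully open). In form: [dx, dy, dz, spin, gripper, dx, dy, dz, spin, gripper, ...]. A call has 1 to 5 rows; each row is the pose to reach, as a shift and turn from the pose commanded when the call began, along the tool's axes at that moment; what a row does not reach only later rows make up. A row lasts 1/8 s, in which the tool goes at most 62.5 mm and 10.7 degrees, less where a joint would pass 70% of its speed; a pose out of reach is approached as far as the arm can. A call with a gripper value outside its range is refused whole. The fingers move at their own pace and stop on an object; the grip force is fixed at half the most. Time passes only in rows, so rows that repeat a pose let the fingers close. It gives the time, the measured TCP pose, the force, the opening and the grip force at its end, in the units of the state.
- state(): the state, without advancing time (a new reading comes with each control period).
- capture(name): name is "side" or "top" or "wrist"; returns a dict with "image" (384x512x3 uint8, red, green, blue), "depth" (384x512 float32, m along the optical axis (not along the pixel's ray), 0 where there is no reading), "vfov" (degrees; the focal length in pixels is half the picture's height over the tangent of half this angle, whatever the lens; pixels are square), "cx", "cy" (the principal point, pixels), "R" (3x3) and "t" (3): a world point X has camera coordinates R X + t. Camera axes: x right, y down, z forward; pixel columns grow to the right and rows downward; lengths in m; the calibration is good to about 2 mm. A picture is of the moment at which its call begins.
- sign_off(): hands the job in; it is judged then, once.
The state is a dict: "t": time; "joints": joint angles; "joint_vel": joint speeds; "joint_torque": joint torques, N m; "tcp_pos": TCP position; "eef_rot": TCP orientation; "wrist_force": force on the tool from outside, world axes, zero at the start; "ft_torque": the same for the moment, N m; "finger_gap": finger opening in m; "finger_force": force on a finger pad.
Only numpy, scipy, OpenCV 4.12 (cv2) and the standard library are available. Lean on these libraries where they do the work, as an engineer would, in place of code of your own. Each camera call takes 0.05 s, during which the arm holds its last target. There are 200 camera calls.

### The job

Zero the readout of the drill stage: with the fingertips, gently press the oblong key well down for a moment and let it come up, then do the same with the large round key to confirm. Do not press the three small round keys, do not disturb the loose things on and around the console, and finish with the hand clear of everything.

Things in the scene. Friction and masses are not known exactly. Their poses are not given: they have to be found in the camera images.
- readout: Grey readout console, fixed, 190 mm deep (x, away from the operator) by 380 mm wide (y); flat top panel 45 mm above the table. Origin: centre of its underside. Five keys in a row at x = -50 mm, y = -108, -54, 0, 54, 108 mm; which key is in which place varies. A black display block, 60 x 240 mm, centred at x = 58 mm, stands 10 mm proud of the panel.
- oblong_key (a joint): Travel of the oblong zero key, grey, 40 mm long (console x) by 14 mm wide (console y): 0 = up, 0.009 m = fully down on a hard stop (positive is downward). A spring brings it back up: it starts to move at about 2 N and takes about 5 N to hold fully down. A press registers from 5 mm down, so there is no need to reach the stop; over 25 N harms it.
- oblong_top (a point): Centre of the flat top face of the oblong key: 14 mm above the panel (59 mm above the table) when up; moves down with it. Axes as the console's.
- large_round_key (a joint): Travel of the large round enter key, grey, 30 mm across: 0 = up, 0.009 m = fully down on a hard stop (positive is downward). A spring brings it back up: it starts to move at about 2 N and takes about 5 N to hold fully down. A press registers from 5 mm down, so there is no need to reach the stop; over 25 N harms it.
- large_round_top (a point): Centre of the flat top face of the large round key: 14 mm above the panel (59 mm above the table) when up; moves down with it. Axes as the console's.
- small_a_key (a joint): Travel of one of three small round keys, grey, 16 mm across, to be left alone: 0 = up, 0.009 m = fully down on a hard stop (positive is downward). A spring brings it back up: it starts to move at about 2 N and takes about 5 N to hold fully down. A press registers from 5 mm down, so there is no need to reach the stop; over 25 N harms it.
- small_a_top (a point): Centre of the flat top face of the small round key: 14 mm above the panel (59 mm above the table) when up; moves down with it. Axes as the console's.
- small_b_key (a joint): Travel of one of three small round keys, grey, 16 mm across, to be left alone: 0 = up, 0.009 m = fully down on a hard stop (positive is downward). A spring brings it back up: it starts to move at about 2 N and takes about 5 N to hold fully down. A press registers from 5 mm down, so there is no need to reach the stop; over 25 N harms it.
- small_b_top (a point): Centre of the flat top face of the small round key: 14 mm above the panel (59 mm above the table) when up; moves down with it. Axes as the console's.
- small_c_key (a joint): Travel of one of three small round keys, grey, 16 mm across, to be left alone: 0 = up, 0.009 m = fully down on a hard stop (positive is downward). A spring brings it back up: it starts to move at about 2 N and takes about 5 N to hold fully down. A press registers from 5 mm down, so there is no need to reach the stop; over 25 N harms it.
- small_c_top (a point): Centre of the flat top face of the small round key: 14 mm above the panel (59 mm above the table) when up; moves down with it. Axes as the console's.
- oblong_bezel: Thin fixed dark bezel that carries the oblong key; origin on the panel, 45 mm above the table, straight below the key's centre. Forces on the key count as forces on it.
- large_round_bezel: Thin fixed dark bezel that carries the large round key; origin on the panel, 45 mm above the table, straight below the key's centre. Forces on the key count as forces on it.
- collet: Loose steel drill collet standing on the console's panel just beyond one end of the key row, 20 mm across, 36 mm tall, origin under its foot. Bystander.
- bit_vial: Loose clear vial with black cap standing on the panel just beyond the other end of the key row, 20 mm across, 48 mm tall, origin under its foot. Bystander. (Vial and collet may change ends.)
- collet_nut: Loose dark steel ring nut lying on the panel between one end of the display and the side edge, 28 mm across, 20 mm tall, origin under its centre. Bystander.
- spanner: Loose open-ended spanner, 130 mm long, lying on the table in front of the console. Bystander.
- angle_bar: Loose aluminium angle, 160 mm long, 25 mm high, lying on the table beyond the console; origin under the centre of its foot. Bystander.
- v_block: Loose steel V-block, 60 x 45 x 36 mm, on the table to the left of the console; origin under its centre. Bystander.
- caliper: Loose digital caliper, 200 mm long, 12 mm thick, lying on the table to the right of the console. Bystander.

How it is judged:
On the way, in this order (a step that is already met when the one before it is completed fails the run):
1. the oblong key is pressed down by the fingers (value of joint oblong_key above 0.005 m and contact force between oblong_bezel and the fingers above 0.5 N and value of joint large_round_key below 0.0015 m), for 0.2 s.
2. the oblong key is up again and the large round key untouched (value of joint each of oblong_key, large_round_key below 0.0015 m), for 0.1 s.
3. the large round key is pressed down by the fingers, with the oblong key up (value of joint large_round_key above 0.005 m and contact force between large_round_bezel and the fingers above 0.5 N and value of joint oblong_key below 0.0015 m), for 0.2 s.
At the end, for the whole second after the job is handed in: Both keys have been pressed at least 5 mm of their 9 mm for 0.2 s, oblong first; all five keys are up again (within 1.5 mm); every loose thing is at rest within 12 mm of where it began, those on the console upright (all of step 2 and value of joint each of small_a_key, small_b_key, small_c_key below 0.0015 m and distance of each of collet, bit_vial, collet_nut, spanner, angle_bar, v_block, caliper from where it was at the start of the episode below 0.012 m and angle between each of collet, bit_vial, collet_nut's own z axis and vertical below 0.2 rad and linear speed of each of collet, bit_vial, collet_nut, spanner, angle_bar, v_block, caliper below 0.02 m/s); the robot touches nothing.
It fails at once if a small round key is pressed (more than 2.5 mm) (value of joint any of small_a_key, small_b_key, small_c_key above 0.0025 m).
It fails at once if the large round key is pressed together with the oblong key (value of joint each of oblong_key, large_round_key above 0.0025 m).
It fails at once if a key is pushed harder than 25 N ((contact force between oblong_bezel and the fingers above 25 N or contact force between oblong_bezel and the arm above 25 N) or (contact force between large_round_bezel and the fingers above 25 N or contact force between large_round_bezel and the arm above 25 N)).
It fails at once if a loose thing is moved by more than 12 mm, lifted or carried (distance of any of collet, bit_vial, collet_nut, spanner, angle_bar, v_block, caliper from where it was at the start of the episode above 0.012 m).
It fails at once if a thing standing on the console is tipped (angle between any of collet, bit_vial, collet_nut's own z axis and vertical above 0.4 rad).
It also fails if it takes over 40 s, if anything falls off the work surface, if the arm or the gripper's body presses on something with over 40 N, if the wrist force passes 120 N, or if a joint passes its speed limit or range.

## Working session

There is one attempt and no reset: what is moved stays moved. The work goes in short steps, Python scripts to look and compute and a shell command to move; the robot and the scene stay as the last step left them, time stands still between calls to the robot, and variables do not carry over. Pictures are saved under pics/ and viewed, at most 10 in all, crops included, and the job is handed in when it is done.

```bash
mkdir -p pics; ls; cat > h.py <<'E'
import numpy as np, cv2
from bench import state, capture
def grab(n,f):
    c=capture(n); cv2.imwrite(f'pics/{f}.png',c['image'][:,:,::-1]); np.savez(f'{f}.npz',**c); return c
def ray(c,u,v,z):
    f=192/np.tan(np.radians(c['vfov'])/2); R=np.array(c['R']);t=np.array(c['t'])
    d=R.T@np.array([(u-c['cx'])/f,(v-c['cy'])/f,1]); o=-R.T@t
    return o+d*(z-o[2])/d[2]
E
python3 - <<'E'
from h import *
s=state(); print({k:s[k] for k in ('t','tcp_pos','eef_rot','wrist_force','finger_gap')})
for n in('top','side'):
    c=grab(n,n+'0'); print(n,c['vfov'],c['cx'],c['cy'],c['R'],c['t'])
E
```

```text
pics
{'t': 0.0, 'tcp_pos': array([ 0.26760899, -0.53634892,  0.2304327 ]), 'eef_rot': array([ 9.73349992e-01,  2.29323006e-01, -1.76802649e-04, -8.49178338e-04]), 'wrist_force': array([ 0.30746798, -0.14774895,  0.01279631]), 'finger_gap': 0.0855914514624353}
top 54.40816868973656 251.6253883382631 195.04346433605508 [[-0.02408741 -0.99928351 -0.02919343]
 [-0.98373598  0.02889181 -0.17728164]
 [ 0.17799807  0.02444837 -0.98372708]] [0.05142063 0.57174288 0.8325782 ]
side 48.41030352297679 250.918407321894 190.48628530369442 [[ 0.97649838 -0.21530927  0.00963516]
 [-0.10520151 -0.51518794 -0.85059628]
 [ 0.18810519  0.82959225 -0.52573105]] [-0.53222425  0.13727947  0.78179254]
```

View pics/top0.png

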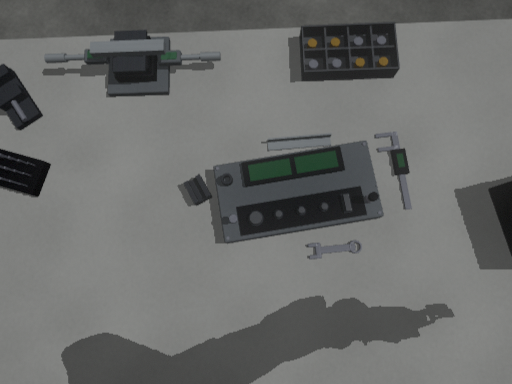

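View pics/side0.png

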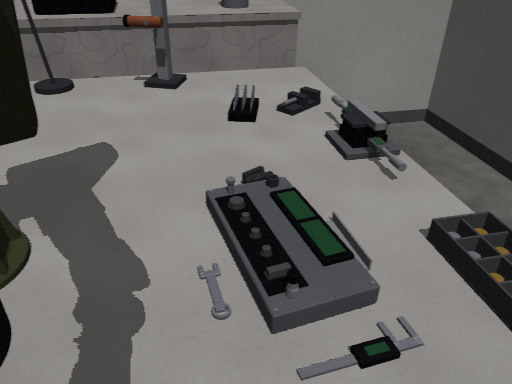

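The top view shows the large round key at (256,217), the small keys at (279,214), (302,210) and (325,206), and the oblong key at (347,202). The vial and collet stand at the two ends of the row, at about (374,197) and (230,218). In the side view the large round key is at (237,202) and the oblong key at (277,271). I'll triangulate the key positions from these two views.

```bash
cat > m.py <<'E'
from h import *
T=dict(np.load('top0.npz'));S=dict(np.load('side0.npz'))
def blob(c,u,v,r=12):
    g=cv2.cvtColor(c['image'],cv2.COLOR_RGB2GRAY)[v-r:v+r+1,u-r:u+r+1]
    th,m=cv2.threshold(g,0,255,cv2.THRESH_OTSU)
    n,l,st,ce=cv2.connectedComponentsWithStats(m)
    k=l[r,r]
    return ce[k][0]+u-r,ce[k][1]+v-r,st[k][4],k
def P(c):
    f=192/np.tan(np.radians(c['vfov'])/2);K=np.array([[f,0,c['cx']],[0,f,c['cy']],[0,0,1]])
    return K@np.c_[c['R'],c['t']]
pts={}
for n,a,b in [('large',(256,217),(237,202)),('s1',(279,214),(245,217)),('s2',(302,210),(255,233)),('s3',(325,206),(266,250)),('obl',(347,202),(277,270))]:
    A=blob(T,*a);B=blob(S,*b)
    pt=ray(T,A[0],A[1],.059);ps=ray(S,B[0],B[1],.059)
    X=cv2.triangulatePoints(P(T),P(S),np.array(A[:2]),np.array(B[:2])).ravel()
    print(n,np.round(A,1),np.round(B,1),pt[:2].round(4),ps[:2].round(4),(X[:3]/X[3]).round(4)); pts[n]=pt[:2]
r=pts['large']-pts['obl'];print('spacing',np.linalg.norm(r),'yaw of console y axis',np.degrees(np.arctan2(r[1],r[0])))
for n,uv,z in [('left thing top',(233,218),.087),('right',(374,197),.087)]: print(n,ray(T,*uv,z).round(3))
E
python3 m.py
```

```text
large [255.8 217.2 137.    2. ] [236.7 202.1 156.    2. ] [0.5191 0.0275] [0.5188 0.0177] [0.5203 0.0275 0.0524]
s1 [278.7 213.3  39.    1. ] [245.2 216.9  89.    3. ] [ 0.5267 -0.0259] [ 0.5252 -0.0366] [ 0.5275 -0.0262  0.0515]
s2 [301.4 209.6  38.    1. ] [255.  232.9 102.    3. ] [ 0.5339 -0.0788] [ 0.5324 -0.0894] [ 0.5348 -0.0796  0.0513]
s3 [324.4 205.9  40.    1. ] [265.9 250.6 109.    3. ] [ 0.541  -0.1323] [ 0.5396 -0.1418] [ 0.5419 -0.1335  0.0519]
obl [347.1 202.   99.    1. ] [277.4 270.2 273.    1. ] [ 0.5486 -0.1855] [ 0.5458 -0.1935] [ 0.5487 -0.1868  0.0527]
spacing 0.215012743683795 yaw of console y axis 97.90252232216149
left thing top [0.515 0.078 0.087]
right [ 0.554 -0.24   0.087]
```

```bash
python3 - <<'E'
import cv2
a=cv2.imread('pics/top0.png')[130:260,170:400]; b=cv2.imread('pics/side0.png')[165:310,190:370]
a=cv2.resize(a,None,fx=3,fy=3,interpolation=2);cv2.imwrite('pics/topc.png',a)
E
```

```text
(no output)
```

View pics/topc.png

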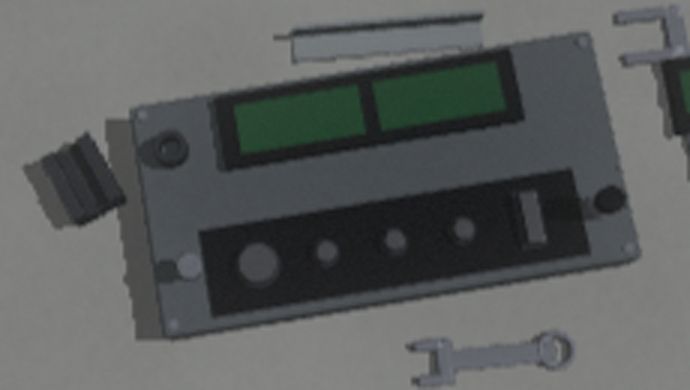

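The top-view points are consistent: the key row spans 215 mm against the nominal 216, and the console yaw is 7.9°. The oblong key is at (0.549, -0.186) and the large round key at (0.519, 0.0275). The crop shows the vial about 5 cm beyond the oblong key and the collet about 5 cm beyond the large key. I'll approach high with the fingers shut.

```bash
python3 -m handwheel '[50,-23,0,-0.17,0,100,-46,0,-0.34,0,150,-69,0,-0.51,0,200,-92,0,-0.68,0,250,-115,0,-0.85,0]'; cat > go.py <<'E'
import sys
from h import *
from scipy.spatial.transform import Rotation as R
s=state();r=R.from_quat(s['eef_rot']);x,y,z,yaw=map(float,sys.argv[1:])
X=r.as_matrix()[:,0];w=np.degrees(np.arctan2(X[1],X[0]))
print('t',s['t'],'tcp',np.round(s['tcp_pos'],4),'yaw',w.round(2),'gap',s['finger_gap'],'F',np.round(s['wrist_force'],2),'\nshift mm',(r.inv().apply(np.array([x,y,z])-s['tcp_pos'])*1000).round(1),'spin',-np.radians(yaw-w).round(3), 'tilt',r.as_matrix()[:,2].round(4), np.round(s['joints'],2))
E
python3 go.py .5486 -.1855 .11 97.9
```

```text
t: 0.72
tcp_pos: [0.4409, -0.3208, 0.231]
eef_rot: [0.791, 0.612, -0.0, -0.0]
wrist_force: [1.2, -0.6, -0.3]
finger_gap: 0.0001
finger_force: 0.0
t 0.725 tcp [ 0.4409 -0.3208  0.231 ] yaw 75.53 gap 0.00012221826865068208 F [ 1.2  -0.63 -0.27] 
shift mm [157.9  70.5 121. ] spin -0.39 tilt [-4.e-04  3.e-04 -1.e+00] [-0.63  0.21 -0.18  1.18 -0.    1.19]
```

```bash
python3 -m handwheel '[53,23,0,-0.13,0,105,47,0,-0.26,0,158,70,20,-0.39,0,158,70,70,-0.39,0,158,70,121,-0.39,0]' >/dev/null;  python3 -m handwheel '[0,0,0,0,0,0,0,0,0,0]'>/dev/null; python3 go.py .5486 -.1855 .061 97.9; python3 - <<'E'
from h import *
c=grab('wrist','w1')
a=grab('side','s1')
g=cv2.resize(a['image'][130:330,170:370,::-1],(400,400));cv2.imwrite('pics/both1.png',np.hstack([cv2.resize(c['image'][:,:,::-1],(400,300)),g[:300]]))
E
```

```text
t 1.6 tcp [ 0.5489 -0.1879  0.1118] yaw 97.55 gap -0.00015852605469575957 F [ 0.78 -0.85  0.94] 
shift mm [ 2.4 -0.1 50.8] spin -0.006 tilt [ 1.1e-03 -4.0e-04 -1.0e+00] [-0.33  0.35 -0.28  0.94  0.    1.11]
```

View pics/both1.png

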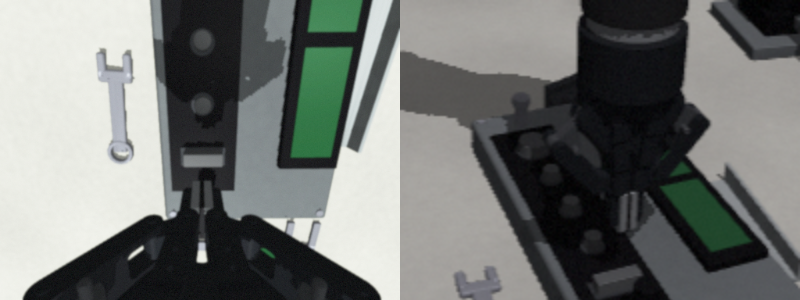

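The wrist view shows the oblong key at about (203,156) in the shrunken picture, just ahead of the shut fingertips at (203,185). It is in line with them along the row. I'll check its position with the wrist camera.

```bash
python3 - <<'E'
from h import *
c=dict(np.load('w1.npz'));im=c['image']
g=cv2.cvtColor(im,cv2.COLOR_RGB2GRAY)[180:222,225:300]
th,m=cv2.threshold(g,0,255,cv2.THRESH_OTSU)
n,l,st,ce=cv2.connectedComponentsWithStats(m)
for k in range(1,n):
    if st[k][4]>80:
        u,v=ce[k]+[225,180]; d=c['depth'][int(v),int(u)]
        print(k,st[k],u,v,'depth',d,ray(c,u,v,.059).round(4), 'top face edges',[ray(c,225+st[k][0],180+st[k][1],.059).round(4),ray(c,225+st[k][0]+st[k][2],180+st[k][1]+st[k][3],.059).round(4)], th)
R=np.array(c['R']);print(-R.T@c['t'])
from bench import state
print(state()['tcp_pos'])
E
```

```text
2 [  8  17  54  18 853] 259.3012895662368 205.4607268464244 depth 0.21103509 [ 0.55   -0.1831  0.059 ] top face edges [array([ 0.529 , -0.1788,  0.059 ]), array([ 0.5727, -0.1883,  0.059 ])] 82.0
[ 0.53859557 -0.10437624  0.25489071]
[ 0.54993228 -0.18831204  0.11284776]
```

Both views agree on the oblong key within about 2 mm. I'll come down to just above it, then press.

```bash
python3 -m handwheel '[2.5,0,15,0,0,2.5,0,30,0,0,2.5,0,45,0,0,2.5,0,49,0,0,2.5,0,49,0,0]'; python3 go.py .549 -.185 .0525 97.9
```

```text
t: 2.33
tcp_pos: [0.5475, -0.1849, 0.0607]
eef_rot: [0.659, 0.752, -0.0, -0.001]
wrist_force: [1.3, -0.2, -0.4]
finger_gap: -0.0002
finger_force: 0.0
t 2.325 tcp [ 0.5475 -0.1849  0.0607] yaw 97.56 gap -0.0001797117979040185 F [ 1.32 -0.21 -0.45] 
shift mm [-0.3  1.4  8.2] spin -0.006 tilt [-1.e-03  4.e-04 -1.e+00] [-0.33  0.4  -0.34  0.83  0.    1.11]
```

```bash
python3 -m handwheel '[0,0,2,0,0,0,0,4,0,0,0,0,6,0,0,0,0,8,0,0,0,0,8,0,0]'; python3 -m handwheel '[0,0,0,0,0,0,0,0,0,0]'
```

```text
t: 2.95
tcp_pos: [0.5484, -0.1852, 0.0536]
eef_rot: [0.659, 0.752, 0.0, 0.0]
wrist_force: [-0.1, -0.4, 2.5]
finger_gap: 0.0001
finger_force: 1.8
t: 3.2
tcp_pos: [0.5484, -0.1851, 0.0536]
eef_rot: [0.659, 0.752, 0.0, 0.0]
wrist_force: [2.0, -0.0, 2.8]
finger_gap: 0.0001
finger_force: 1.8
```

The force is on the low side, so the key may be barely past 5 mm. I'll press 2 mm deeper and hold.

```bash
python3 -m handwheel '[0,0,1,0,0,0,0,2,0,0,0,0,2,0,0,0,0,2,0,0,0,0,2,0,0]'; python3 go.py .549 -.185 .052 97.9
```

```text
t: 3.82
tcp_pos: [0.5483, -0.1851, 0.0515]
eef_rot: [0.659, 0.752, 0.0, 0.0]
wrist_force: [2.8, -1.1, 3.7]
finger_gap: -0.0001
finger_force: 2.2
t 3.825 tcp [ 0.5483 -0.1851  0.0515] yaw 97.56 gap -0.00014212282846069664 F [ 2.77 -1.09  3.72] 
shift mm [ 0.   0.7 -0.5] spin -0.006 tilt [ 7.e-04 -3.e-04 -1.e+00] [-0.33  0.41 -0.35  0.81 -0.    1.11]
```

```bash
python3 -m handwheel '[0,0,1,0,0,0,0,1.5,0,0,0,0,1.5,0,0,0,0,1.5,0,0,0,0,1.5,0,0]'; python3 - <<'E'
from h import *
a=grab('side','s2')
cv2.imwrite('pics/s2c.png',cv2.resize(a['image'][180:300,200:330,::-1],None,fx=4,fy=4,interpolation=2))
E
```

```text
t: 4.45
tcp_pos: [0.5482, -0.1851, 0.0501]
eef_rot: [0.659, 0.752, 0.0, 0.0]
wrist_force: [2.9, -1.8, 6.1]
finger_gap: 0.0
finger_force: 3.0
```

View pics/s2c.png

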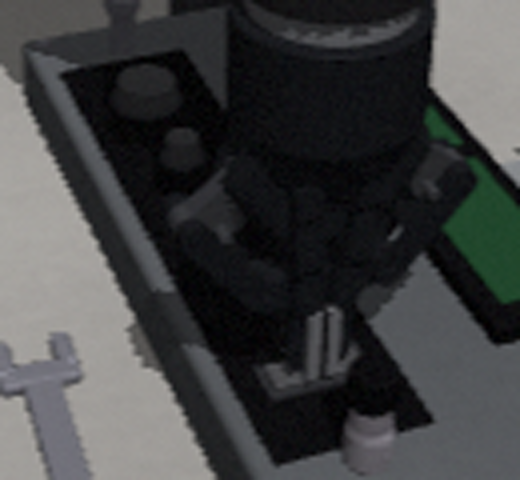

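The crop shows the fingertips on the oblong key, which is nearly flush (around (305,380)), and the vial standing untouched at (370,440). The 6 N reading at z = 0.050 means the key is at its stop. I'll raise and move over.

```bash
python3 -m handwheel '[0,0,-10,0,0,0,0,-40,0,0,0,0,-80,0,0,0,0,-80,0,0,0,0,-80,0,0]'; python3 go.py .5195 .027 .13 97.9
```

```text
t: 5.12
tcp_pos: [0.5464, -0.1844, 0.1289]
eef_rot: [0.659, 0.752, -0.001, -0.001]
wrist_force: [0.4, 0.5, -0.1]
finger_gap: -0.0003
finger_force: 0.0
t 5.125 tcp [ 0.5464 -0.1844  0.1289] yaw 97.57 gap -0.00030702111406178854 F [ 0.4   0.53 -0.11] 
shift mm [213.1   1.2  -0.8] spin -0.006 tilt [-2.7e-03  9.0e-04 -1.0e+00] [-0.33  0.33 -0.26  0.98  0.    1.11]
```

```bash
python3 -m handwheel '[55,0,0,0,0,110,0,0,0,0,165,1,0,0,0,213,1,0,0,0,213,1,0,0,0]' >/dev/null; python3 -m handwheel '[0,0,0,0,0]'>/dev/null; python3 go.py .5195 .027 .061 97.9; python3 - <<'E'
from h import *
c=grab('wrist','w2')
cv2.imwrite('pics/w2.png',c['image'][:,:,::-1])
E
```

```text
t 5.875 tcp [0.5197 0.026  0.1287] yaw 97.59 gap -0.00033581702792539553 F [ 0.54 -0.36 -0.16] 
shift mm [ 1.   0.1 67.7] spin -0.005 tilt [-2.5e-03 -7.0e-04 -1.0e+00] [ 0.05  0.23 -0.4   0.94 -0.    1.49]
```

View pics/w2.png

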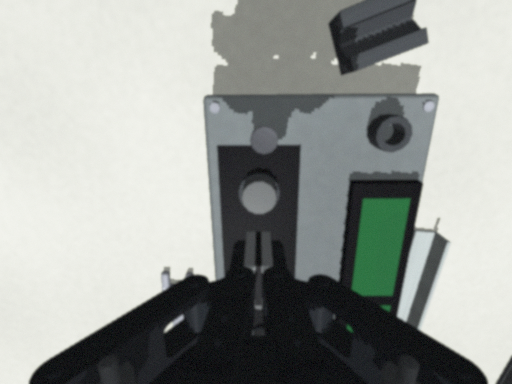

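The wrist view shows the large key's top face at about (259,196), straight ahead of the fingertips, and the collet at (265,140).

```bash
python3 - <<'E'
from h import *
c=dict(np.load('w2.npz'))
print('key',ray(c,259,196,.059).round(4),'edges',ray(c,240,196,.059).round(4),ray(c,279,196,.059).round(4),'collet',ray(c,265,140,.081).round(3))
E
python3 -m handwheel '[1,0,20,0,0,1,0,45,0,0,1,0,62,0,0,1,0,66,0,0,1,0,66,0,0]'; python3 go.py .5195 .027 .051 97.9
```

```text
key [0.5202 0.0323 0.059 ] edges [0.5045 0.0303 0.059 ] [0.5368 0.0345 0.059 ] collet [0.518 0.082 0.081]
t: 6.55
tcp_pos: [0.5207, 0.0265, 0.0638]
eef_rot: [0.659, 0.752, -0.0, -0.0]
wrist_force: [0.2, 0.4, -0.1]
finger_gap: -0.0001
finger_force: 0.0
t 6.55 tcp [0.5207 0.0265 0.0638] yaw 97.48 gap -5.874858187439898e-05 F [ 0.22  0.44 -0.07] 
shift mm [ 0.7 -1.1 12.8] spin -0.007 tilt [-5.e-04 -1.e-04 -1.e+00] [ 0.05  0.3  -0.48  0.8  -0.    1.49]
```

```bash
python3 -m handwheel '[3,0,0,0,0,3,0,3,0,0,3,0,6,0,0,3,0,8,0,0,3,0,10,0,0]'; python3 -m handwheel '[0,0,1,0,0,0,0,2,0,0,0,0,2,0,0,0,0,2,0,0]'
```

```text
t: 7.18
tcp_pos: [0.5207, 0.0304, 0.054]
eef_rot: [0.659, 0.752, 0.0, 0.0]
wrist_force: [1.1, 0.7, 3.5]
finger_gap: -0.0001
finger_force: 1.8
t: 7.68
tcp_pos: [0.5207, 0.0304, 0.052]
eef_rot: [0.659, 0.752, 0.0, 0.0]
wrist_force: [0.7, 1.3, 4.3]
finger_gap: -0.0002
finger_force: 2.1
```

```bash
python3 -m handwheel '[0,0,1,0,0,0,0,2,0,0,0,0,2,0,0,0,0,2,0,0,0,0,2,0,0]'; python3 -m handwheel '[0,0,-10,0,0,0,0,-50,0,0,0,0,-110,0,0,0,0,-160,0,0,0,0,-160,0,0]';  python3 -m handwheel '[0,0,0,0,0,0,0,0,0,0,0,0,0,0,0,0,0,0,0,0]'; python3 - <<'E'
from h import *
a=grab('side','s3');b=grab('wrist','w3')
cv2.imwrite('pics/end.png',np.hstack([cv2.resize(a['image'][:,:,::-1],(400,300)),cv2.resize(b['image'][:,:,::-1],(400,300))]))
s=dict(np.load('side0.npz'))['image'];d=cv2.absdiff(s,a['image']).max(2)
print('changed px at spanner/caliper/vial:',[(d[y0:y1,x0:x1]>60).sum() for x0,x1,y0,y1 in((195,235,260,320),(295,430,315,380),(280,305,275,302))])
E
```

```text
t: 8.3
tcp_pos: [0.5207, 0.0304, 0.0501]
eef_rot: [0.659, 0.752, 0.0, 0.0]
wrist_force: [1.2, 1.3, 6.2]
finger_gap: 0.0003
finger_force: 3.0
t: 8.93
tcp_pos: [0.5221, 0.0301, 0.2138]
eef_rot: [0.659, 0.752, 0.002, 0.002]
wrist_force: [0.1, -1.0, -0.5]
finger_gap: -0.0002
finger_force: 0.0
t: 9.43
tcp_pos: [0.5199, 0.0302, 0.209]
eef_rot: [0.659, 0.752, -0.001, -0.001]
wrist_force: [-0.4, 0.6, -0.3]
finger_gap: 0.0
finger_force: 0.0
changed px at spanner/caliper/vial: [np.int64(0), np.int64(0), np.int64(0)]
```

View pics/end.png

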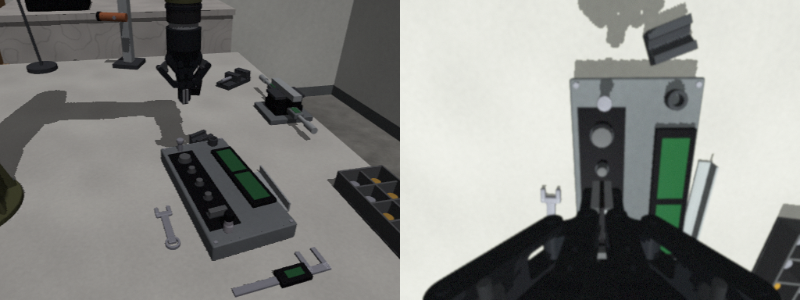

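All keys are up: oblong at (217,210), large round at (184,158) in the left half. The loose things are where they began, and the hand is 15 cm above the console, so I'm handing in.

```bash
python3 -c "
from bench import sign_off
print(sign_off())"
```

```text
the job is handed in; nothing more can be done
None
```

I pressed the oblong key and then the large round key fully down (about 6 N each) and let both come up; the final pictures show nothing disturbed and the hand clear, and the job is handed in, though sign-off returned no verdict.

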